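Re-rack the spot-welder electrodes in reverse order

ROBOT

A 6-joint arm with a two-finger parallel gripper is mounted at the origin on the work surface. World frame = base frame: x ahead of the robot, y to its left, z up, the work surface at z = 0. Lengths are in m, angles in rad, forces in N, time in s.
With the tool pointing down it reaches from about 0.325 to 0.9 m from the base axis. Payload 6.1 kg.
Tool frame: the origin (TCP) lies midway between the tips of the shut fingers; the grasp point (between the pads) lies 19 mm behind it; z points along the fingers, y is the line along which they close (so a half turn about z gives the same grasp; the last joint's range is limited). The gripper opens to 85 mm and grips with 20 to 120 N. Pads are 22 mm wide; open, the fingers measure 114 mm over their backs; the gripper's body (76 mm by 85 mm) begins 54 mm behind the grasp point. The pads swing forward as they close: fully open they stand 13 mm farther back than shut.
Start: joints at [-1.237, 0.22, 1.526, -0, 1.395, -0.126], TCP at [0.277, -0.56, 0.231] pointing down, gripper open.
Joint ranges: [-2.98, 2.98], [-0.91, 2.08], [0.09, 2.57], [-1.24, 4.39], [0.2, 2.65], [-2.68, 2.68]. Speed limits (rad/s): [2.57, 2.57, 3.01, 3.14, 3.14, 3.14].

INTERFACE

Orientations are given as a unit quaternion [w, x, y, z].
In Python, from plant import * gives the robot as it stands. The module is installed in compiled form; this text tells all that it offers.
- The arm moves only by the shell command python3 -m crank 'ROWS' [FORCE]. ROWS is JSON, a list that holds one entry, the list of rows, each a list of 5 numbers: the shift along the tool's x, y, z in mm, then the turn about the tool's z in degrees, then the closure, from 0 (fully open) to 1 (shut). A call has 1 to 5 rows; each row is the pose to reach, as a shift and turn from the pose commanded when the call began, along the tool's axes at that moment; what a row does not reach only later rows make up. A row lasts 1/12 s, in which the tool goes at most 41.7 mm and 7.16 degrees, less where a joint would pass 70% of its speed; a pose out of reach is approached as far as the arm can. A call with a gripper value outside its range is refused whole. The fingers move at their own pace and stop on an object; FORCE is the grip in N (left out, the last holds). Time passes only in rows, so rows that repeat a pose let the fingers close. It gives the time, the measured TCP pose, the force, the opening and the grip force at its end, in the units of the state.
- sense(): the state, without advancing time (a new reading comes with each control period).
- get_image(name): name is "side" or "top"; returns the picture (384x512x3 uint8, blue, green, red); there is no depth.
- calibration(name): a dict with "K" (3x3 intrinsics, pixels), "R" (3x3) and "t" (3): a world point X has camera coordinates R X + t. Camera axes: x right, y down, z forward; pixel columns grow to the right and rows downward; lengths in m; the calibration is good to about 2 mm. A picture is of the moment at which its call begins. calibration takes no time and is no camera call.
- finish_job(): hands the job in; it is judged then, once.
Trained networks look in the newest picture that a camera, given by its name, has taken for a name from the list of things; names that differ only in an ending like _2 or _b are one class to them, and where a whole thing is asked for, a point or a joint stands for the part that bears it (a point fixed in the world has none). Each returns a list of dicts, best first, with "score" (0 to 1); they miss things now and then, are a little off and sometimes report something else, mostly with a low value. They report only what shows in the picture. A call takes as long as a camera call. They do not tell look-alikes from the thing itself.
- outline_of(camera, thing): "pixels" (384x512 bool, what is visible of it).
- mark_of(camera, thing): "position" ([x, y, z] in m, in the coordinates of the camera as it stood for that picture, good to about 4 mm: a listed point, or the origin of a listed thing).
The state is a dict: "t": time; "joint_positions": joint angles; "qvel": joint speeds; "joint_torque": joint torques, N m; "eef_pos": TCP position; "eef_rot": TCP orientation; "contact_force": force on the tool from outside, world axes, zero at the start; "wrist_torque": the same for the moment, N m; "gripper_width": finger opening in m; "gripper_force": force on a finger pad.
Only numpy, scipy, OpenCV 4.12 (cv2) and the standard library are available. Lean on these libraries where they do the work, as an engineer would, in place of code of your own. Each camera call takes 0.05 s, during which the arm holds its last target. There are 200 camera calls.

TASK

Move the four copper electrodes from the row of coloured cradles into the four empty bays of the grey rack, in reverse left-to-right order: the one that stood furthest left among the cradles goes in the bay furthest right, the next in the next free bay, and so on. Stand each one upright on the floor of its bay, and leave the black-capped spare in the middle bay undisturbed.

Things in the scene. Friction and masses are not known exactly. Their poses are not given: they have to be found in the camera images.
- electrode_red: Loose copper spot-welding electrode with a red cap: upright round rod 95 mm tall, about 0.28 kg; foot disc 28 mm across and 8 mm high, shaft 22 mm across, cap 24 mm across from 60 mm up to the top. Starts standing in the red cradle. Origin: centre of its underside, z up along the rod
- electrode_yellow: Loose copper spot-welding electrode with a yellow cap: upright round rod 95 mm tall, about 0.28 kg; foot disc 28 mm across and 8 mm high, shaft 22 mm across, cap 24 mm across from 60 mm up to the top. Starts standing in the yellow cradle. Origin: centre of its underside, z up along the rod
- electrode_green: Loose copper spot-welding electrode with a green cap: upright round rod 95 mm tall, about 0.28 kg; foot disc 28 mm across and 8 mm high, shaft 22 mm across, cap 24 mm across from 60 mm up to the top. Starts standing in the green cradle. Origin: centre of its underside, z up along the rod
- electrode_blue: Loose copper spot-welding electrode with a blue cap: upright round rod 95 mm tall, about 0.28 kg; foot disc 28 mm across and 8 mm high, shaft 22 mm across, cap 24 mm across from 60 mm up to the top. Starts standing in the blue cradle. Origin: centre of its underside, z up along the rod
- cradle_red: Fixed red open square plastic cup, 52 x 52 mm outside, 31 mm high, walls 4 mm, floor 6 mm thick, on a thin plate; one of the four that stand in a straight row 62 mm apart, in any colour order. Origin: centre of its underside (floor 6 mm above it); its y axis runs along the row, towards the robot's left, x across the row, away from the robot
- cradle_yellow: Fixed yellow open square plastic cup, 52 x 52 mm outside, 31 mm high, walls 4 mm, floor 6 mm thick, on a thin plate; one of the four that stand in a straight row 62 mm apart, in any colour order. Origin: centre of its underside (floor 6 mm above it); its y axis runs along the row, towards the robot's left, x across the row, away from the robot
- cradle_green: Fixed green open square plastic cup, 52 x 52 mm outside, 31 mm high, walls 4 mm, floor 6 mm thick, on a thin plate; one of the four that stand in a straight row 62 mm apart, in any colour order. Origin: centre of its underside (floor 6 mm above it); its y axis runs along the row, towards the robot's left, x across the row, away from the robot
- cradle_blue: Fixed blue open square plastic cup, 52 x 52 mm outside, 31 mm high, walls 4 mm, floor 6 mm thick, on a thin plate; one of the four that stand in a straight row 62 mm apart, in any colour order. Origin: centre of its underside (floor 6 mm above it); its y axis runs along the row, towards the robot's left, x across the row, away from the robot
- rack: Fixed grey steel rack, 60 mm (x) by 268 mm (y), 31 mm high, nearer than the cradles or beyond them: a row of five bays, each 44 x 44 mm inside, 25 mm deep, floor 6 mm thick, walls 8 mm. Origin: centre of its underside; y along the row to the robot's left, x away from the robot. Bay centres at y = -104, -52, 0, 52, 104 mm; the spare has the middle one, the others start empty
- spare: Loose electrode of the same shape and size with a black cap, standing in the middle bay of the rack; it stays there. Origin: centre of its underside
There are look-alikes about, which are no part of the job. What is shaped like the electrode_red but turquoise is not meant.

How it is judged:
By the outcome, as a careful person would: the job done as asked, in the order asked, and still so for the second after the job is handed in, with the robot touching nothing.
It also fails if it takes over 109 s, if anything falls off the work surface, if the arm or the gripper's body presses on something with over 40 N, if the wrist force passes 120 N, or if a joint passes its speed limit or range.

## Working session

There is one attempt and no reset: what is moved stays moved. The work goes in short steps, Python scripts to look and compute and a shell command to move; the robot and the scene stay as the last step left them, time stands still between calls to the robot, and variables do not carry over. Pictures are saved under pics/ and viewed, at most 14 in all, crops included, and the job is handed in when it is done.

```bash
mkdir -p pics; cat > h.py <<'E'
from plant import *
import numpy as np, cv2
def world(cam,p):
    c=calibration(cam); return np.array(c["R"]).T@(np.array(p)-np.array(c["t"]))
def pix(cam,X):
    c=calibration(cam); q=np.array(c["K"])@(np.array(c["R"])@np.array(X)+np.array(c["t"])); return q[:2]/q[2]
def ray(cam,uv,z):
    c=calibration(cam);R=np.array(c["R"]);o=-R.T@np.array(c["t"]);d=R.T@np.linalg.inv(np.array(c["K"]))@np.array([*uv,1.]);return o+d*(z-o[2])/d[2]
E
python3 - <<'E'
from h import *
a=get_image("top");b=get_image("side")
cv2.imwrite("pics/top0.png",a);cv2.imwrite("pics/side0.png",b)
s=sense();print(s["t"],s["eef_pos"],s["eef_rot"],s["gripper_width"])
for cam in("top","side"):
  print(cam,world(cam,[0,0,0]).round(3))
  for n in ["electrode_red","electrode_yellow","electrode_green","electrode_blue","cradle_red","cradle_yellow","cradle_green","cradle_blue","rack","spare"]:
    for d in mark_of(cam,n)[:3]:
      w=world(cam,d["position"]);print(cam,n,round(d["score"],2),w.round(3),pix(cam,w).round(0))
E
```

```text
0.1 [ 0.27714058 -0.55956844  0.23024519] [-9.21009062e-04  9.73699948e-01  2.27832295e-01 -9.31248422e-05] 0.08556810460764369
top [ 0.413 -0.016  0.868]
top electrode_red 0.59 [0.479 0.02  0.008] [234. 205.]
top electrode_red 0.53 [ 0.354  0.098 -0.001] [193. 271.]
top electrode_yellow 0.57 [ 0.489 -0.041  0.014] [266. 199.]
top electrode_green 0.62 [0.474 0.085 0.006] [200. 208.]
top electrode_blue 0.71 [0.468 0.143 0.012] [169. 212.]
top cradle_red 0.6 [0.483 0.017 0.007] [235. 203.]
top cradle_yellow 0.97 [ 0.491 -0.042  0.003] [266. 198.]
top cradle_yellow 0.57 [0.469 0.141 0.011] [170. 211.]
top cradle_yellow 0.31 [0.481 0.018 0.005] [234. 204.]
top cradle_green 0.65 [0.478 0.085 0.003] [200. 206.]
top cradle_blue 0.9 [0.467 0.14  0.005] [171. 212.]
top spare 0.88 [ 0.665 -0.038  0.008] [262. 109.]
side [0.307 0.381 0.533]
side electrode_red 0.86 [0.488 0.022 0.013] [259. 218.]
side electrode_red 0.69 [ 0.355  0.1   -0.   ] [315. 297.]
side electrode_yellow 0.67 [ 0.489 -0.04   0.014] [275. 193.]
side electrode_green 0.86 [0.477 0.088 0.013] [245. 252.]
side electrode_blue 0.61 [0.47  0.145 0.014] [229. 282.]
side cradle_red 0.95 [0.485 0.021 0.003] [260. 222.]
side cradle_yellow 0.62 [ 0.493 -0.04   0.005] [272. 195.]
side cradle_yellow 0.37 [0.468 0.143 0.014] [231. 282.]
side cradle_green 0.64 [0.476 0.086 0.01 ] [246. 252.]
side cradle_blue 0.58 [0.475 0.144 0.004] [227. 284.]
side rack 0.6 [ 0.67  -0.037 -0.002] [187. 164.]
side spare 0.97 [ 0.669 -0.034  0.002] [187. 164.]
```

```bash
python3 - <<'E'
from h import *
a=cv2.imread("pics/top0.png");b=cv2.imread("pics/side0.png")
cv2.imwrite("pics/top0c.png",cv2.resize(a[60:310,110:380],None,fx=2.4,fy=2.4,interpolation=cv2.INTER_CUBIC))
E
```

```text
(no output)
```

View pics/top0c.png

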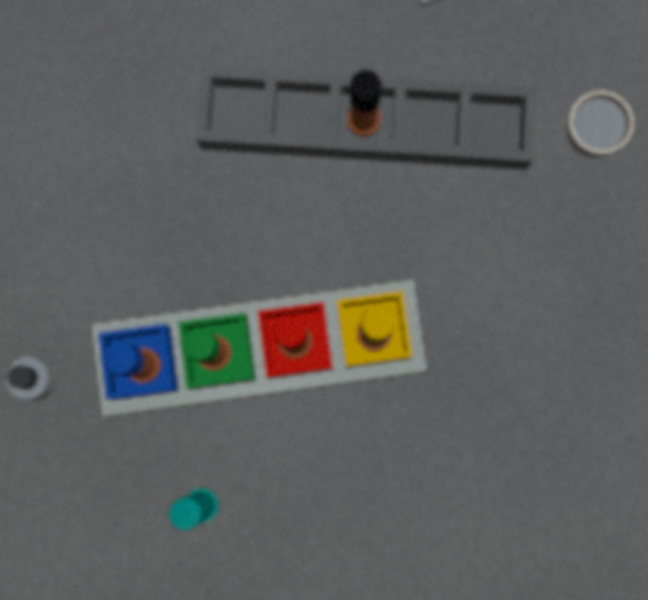

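View pics/side0.png

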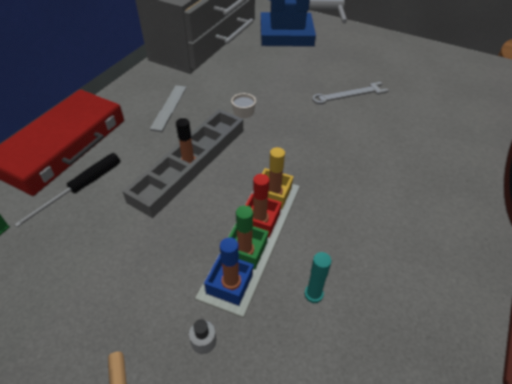

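The top view (crop px/2.4 + (110,60)) shows the cradles, left to right, as blue (170,212), green (200,207), red (234,204) and yellow (266,198). The rack lies beyond them, with the spare at (262,109). The electrode_red candidates are (234,204), red-capped in the red cradle, and (193,271), turquoise and standing free. The first one is meant. So blue goes to the rightmost bay, then green, red, and yellow to the leftmost. Next I fit the rack and check by overlay.

```bash
cat > ov.py <<'E'
from h import *
a=cv2.imread("pics/top0.png");b=cv2.imread("pics/side0.png")
crop=[(199,141),(531,160),(527,96),(210,75)]
P=np.array([ray("top",(u/2.4+110,v/2.4+60),.031)[:2] for u,v in crop])
M=np.array([(-30,134),(-30,-134),(30,-134),(30,134)])/1000
mc=P.mean(0);U,S,Vt=np.linalg.svd(M.T@(P-mc));R=(U@Vt).T
if np.linalg.det(R)<0: Vt[1]*=-1;R=(U@Vt).T
res=P-(M@R.T+mc)
print("rack",mc.round(4),np.degrees(np.arctan2(R[1,0],R[0,0])).round(2),(res*1000).round(1).tolist())
bays={k:mc+R@[0,k/1000] for k in(-104,-52,0,52,104)}
print({k:v.round(4).tolist() for k,v in bays.items()})
E0={"blue":(.469,.144),"green":(.4755,.0865),"red":(.4835,.021),"yellow":(.489,-.0405),"spare":(.667,-.036)}
out=[]
for cam,im,(x0,y0,x1,y1) in(("top",a,(130,70,350,250)),("side",b,(110,100,330,310))):
  f=3.4 if cam=="top" else 2.8
  v=cv2.resize(im[y0:y1,x0:x1],None,fx=f,fy=f,interpolation=cv2.INTER_CUBIC)
  pr=lambda X:((pix(cam,X)-[x0,y0]+.5)*f).astype(int)
  t=np.linspace(0,2*np.pi,40)
  for c in E0.values():
    for r,z in((.012,.101),(.014,.006)):
      cv2.polylines(v,[np.array([pr([c[0]+r*np.cos(q),c[1]+r*np.sin(q),z]) for q in t])],1,(255,255,255),1)
  for k,c in bays.items():
    for z,h in((.031,.022),(.006,.022)):
      cv2.polylines(v,[np.array([pr([*(c+R@[h*i,h*j]),z]) for i,j in((-1,-1),(-1,1),(1,1),(1,-1))])],1,(0,255,255),1)
  cv2.imwrite(f"pics/ov_{cam}.png",v)
E
python3 ov.py
```

```text
rack [ 0.6589 -0.0391] -4.63 [[2.7, -2.9], [4.2, 1.9], [-3.5, 8.0], [-3.4, -7.0]]
{-104: [0.6506, -0.1427], -52: [0.6547, -0.0909], 0: [0.6589, -0.0391], 52: [0.6631, 0.0128], 104: [0.6673, 0.0646]}
```

View pics/ov_top.png

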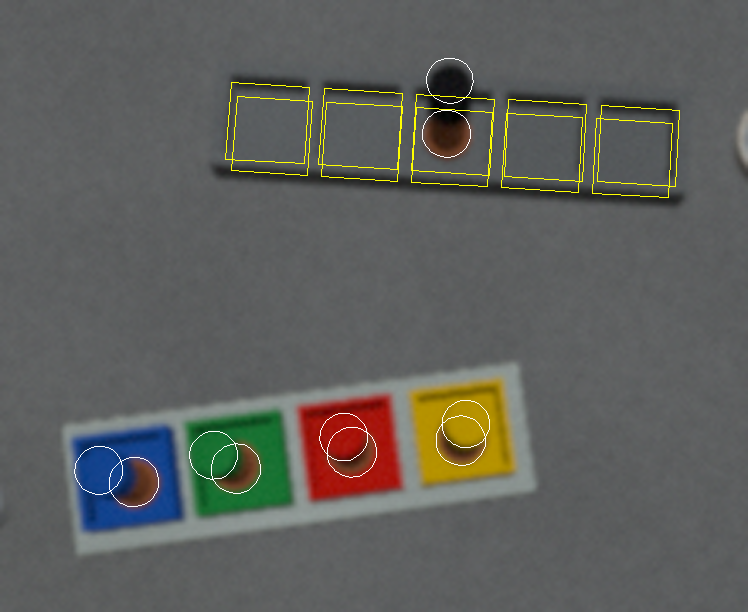

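View pics/ov_side.png

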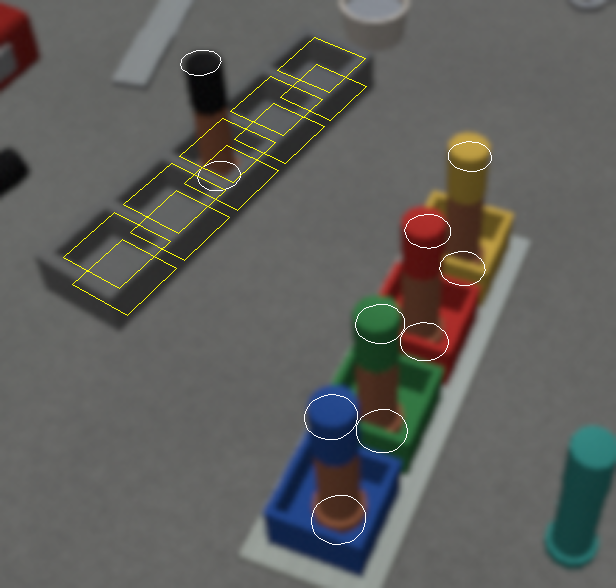

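The overlay is close, but my far-edge rack corners were on the inner rim, not the outer one. I'll refine with the correct correspondences in both views and include the cap-top centres.

```bash
cat > fit.py <<'E'
from h import *
from scipy.optimize import least_squares
T=lambda u,v:(u/2.4+110,v/2.4+60)
S=lambda u,v:(u/2.8+110,v/2.8+100)
tops={"blue":((122,357),(332,408)),"green":((204,350),(377,316)),"red":((293,333),(425,223)),"yellow":((377,324),(469,147)),"spare":((366,83),(201,63))}
for n,(t,s) in tops.items():
  f=lambda p:np.r_[pix("top",[*p,.101])-T(*t),pix("side",[*p,.101])-S(*s)]
  r=least_squares(f,[.5,0]);print(n,r.x.round(4),r.fun.round(1))
obs=[("top",(210,78),(22,126)),("top",(526,97),(22,-126)),("top",(199,141),(-30,134)),("top",(531,160),(-30,-134)),
 ("side",(38,258),(30,134)),("side",(122,310),(-30,134)),("side",(373,62),(-30,-134))]
def f(p):
  c,s=np.cos(p[2]),np.sin(p[2]);o=[]
  for cam,uv,(x,y) in obs:
    q=[p[0]+(c*x-s*y)/1e3,p[1]+(s*x+c*y)/1e3,.031]
    o+=list(pix(cam,q)-(T if cam=="top" else S)(*uv))
  return o
r=least_squares(f,[.66,-.04,-.05]);print("rack",r.x[:2].round(4),np.degrees(r.x[2]).round(2),r.fun.reshape(-1,2).round(1).tolist())
for k in(-104,-52,0,52,104):print(k,(r.x[:2]+[-np.sin(r.x[2])*k/1e3,np.cos(r.x[2])*k/1e3]).round(4))
E
python3 fit.py
```

```text
blue [0.469  0.1402] [-0.  -1.   0.7  0.4]
green [0.4754 0.0832] [-0.7 -2.4  1.9  0.6]
red [0.4844 0.0182] [ 0.2 -1.3  0.9  0.9]
yellow [ 0.4894 -0.0431] [ 1.  -1.1  0.4  1.8]
spare [ 0.6651 -0.0362] [-0.5 -0.3  0.5 -0.4]
rack [ 0.6611 -0.038 ] -4.11 [[-0.5, 0.9], [-0.5, -0.1], [-2.0, 1.0], [0.6, 0.5], [0.5, 0.7], [-1.9, -2.6], [0.9, -2.6]]
-104 [ 0.6536 -0.1417]
-52 [ 0.6573 -0.0899]
0 [ 0.6611 -0.038 ]
52 [0.6648 0.0139]
104 [0.6685 0.0657]
```

```bash
cat > go.py <<'E'
import sys;from h import *
from scipy.spatial.transform import Rotation as Q
s=sense();w,x,y,z=s["eef_rot"];R=Q.from_quat([x,y,z,w]).as_matrix()
tx=[float(v) for v in sys.argv[1:4]]
yaw=np.degrees(np.arctan2(R[1,0],R[0,0]))
print("t%.2f"%s["t"],"pos",s["eef_pos"].round(4),"shift",(R.T@(np.array(tx)-s["eef_pos"])*1e3).round(1),"turn",round(yaw-90,1),"tilt",R[:2,2].round(3),"w%.4f"%s["gripper_width"],"gf",round(float(np.max(s["gripper_force"])),1),"F",np.round(s["contact_force"],1))
E
python3 -m crank '[[[28,-31,0,-7,0],[56,-62,0,-14,0],[84,-93,0,-21,0],[112,-124,0,-28,0],[138,-155,0,-35,0]]]' 40
python3 go.py 0.469 0.140 0.2
```

```text
t: 1.52
eef_pos: [0.3324, -0.3581, 0.2312]
eef_rot: [0.0, 0.859, 0.513, 0.0]
contact_force: [0.2, 0.3, 0.3]
gripper_width: 0.0853
gripper_force: 0.0
t1.52 pos [ 0.3324 -0.3581  0.2312] shift [ 503.2 -116.3   31.3] turn -28.3 tilt [0. 0.] w0.0853 gf 0.0 F [0.2 0.3 0.3]
```

```bash
python3 -m crank '[[[40,-9,0,-7,0],[80,-18,0,-14,0],[120,-27,0,-21,0],[160,-36,0,-28.3,0],[200,-46,0,-28.3,0]]]'
python3 go.py 0.469 0.140 0.2
```

```text
t: 1.93
eef_pos: [0.388, -0.1607, 0.2317]
eef_rot: [0.001, 0.707, 0.707, 0.0]
contact_force: [1.3, -0.2, 0.1]
gripper_width: 0.0855
gripper_force: 0.0
t1.93 pos [ 0.388  -0.1607  0.2317] shift [300.7  81.   31.6] turn 0.0 tilt [ 0.001 -0.001] w0.0855 gf 0.0 F [ 1.3 -0.2  0.1]
```

```bash
python3 -m crank '[[[38,10,0,0,0],[77,21,0,0,0],[116,31,0,0,0],[155,42,0,0,0],[194,52,0,0,0]]]' >/dev/null
python3 -m crank '[[[38,10,0,0,0],[76,20,0,0,0],[107,29,0,0,0],[107,29,40,0,0],[107,29,70,0,0]]]' >/dev/null
python3 go.py 0.469 0.140 0.066
```

```text
t2.77 pos [0.4719 0.1404 0.1615] shift [-0.5 -3.3 95.5] turn -0.1 tilt [0.004 0.001] w0.0853 gf 0.0 F [-0.6 -0.4 -1.1]
```

```bash
python3 -m crank '[[[0,-3,25,0,0],[0,-3,50,0,0],[0,-3,75,0,0],[0,-3,95,0,0],[0,-3,95,0,0]]]' >/dev/null
python3 go.py 0.469 0.140 0.066
python3 - <<'E'
from h import *
b=get_image("side");cv2.imwrite("pics/s1.png",cv2.resize(b[80:330,130:380],None,fx=2.3,fy=2.3))
E
```

```text
t3.18 pos [0.464  0.1377 0.0621] shift [ 2.3  4.9 -3.9] turn -0.4 tilt [-0.008 -0.001] w0.0854 gf 0.0 F [-1.9 -0.3 -0.2]
```

View pics/s1.png

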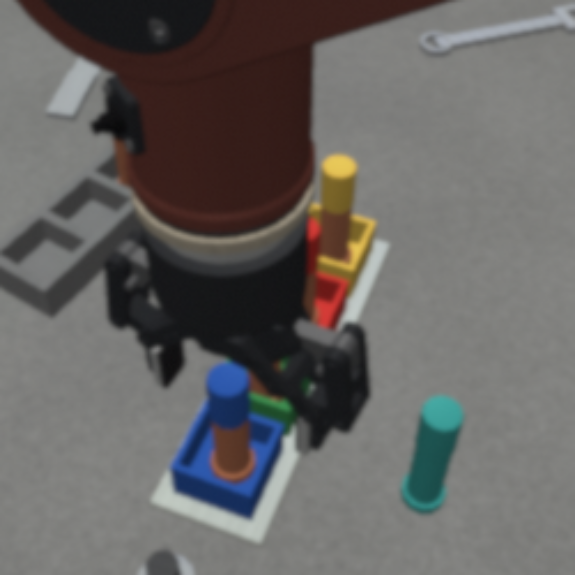

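The picture shows the blue cap at about (228,385) in the crop, standing between the two open fingers at (165,375) and (315,440). The fingers clear the cradle rims and the green neighbour, so I close.

```bash
python3 -m crank '[[[0,0,0,0,0],[0,0,0,0,0],[0,0,0,0,0],[0,0,0,0,0]]]' >/dev/null
python3 go.py 0.469 0.140 0.066
```

```text
t3.57 pos [0.4689 0.1383 0.0679] shift [1.7 0.1 1.9] turn -0.4 tilt [0.003 0.   ] w0.0853 gf 0.0 F [-0.1  0.6 -0.1]
```

Settled. Close, then lift.

```bash
python3 -m crank '[[[1,0,2,0,0.3],[1,0,2,0,1],[1,0,2,0,1],[1,0,2,0,1],[1,0,2,0,1]]]' 40 >/dev/null
python3 -m crank '[[[0,0,0,0,1],[0,0,0,0,1],[0,0,0,0,1],[0,0,0,0,1]]]' 40 
python3 go.py 0.469 0.140 0.066
```

```text
t: 4.32
eef_pos: [0.4677, 0.1391, 0.0644]
eef_rot: [0.0, 0.709, 0.705, 0.0]
contact_force: [-0.6, -0.3, 1.1]
gripper_width: 0.0232
gripper_force: 39.1
t4.32 pos [0.4677 0.1391 0.0644] shift [ 0.9  1.3 -1.6] turn -0.4 tilt [0. 0.] w0.0232 gf 39.1 F [-0.6 -0.3  1.1]
```

```bash
python3 -m crank '[[[0,0,-20,0,1],[0,0,-50,0,1],[0,0,-80,0,1],[0,0,-110,0,1],[0,0,-120,0,1]]]' 
python3 -m crank '[[[-20,15,0,0,1],[-50,35,0,0,1],[-82,55,0,0,1],[-114,77,0,0,1],[-146,98,0,0,1]]]'>/dev/null
python3 -m crank '[[[-32,21,0,0,1],[-64,42,0,0,1],[-96,63,0,0,1],[-120,78,0,0,1],[-133,87,0,0,1]]]'>/dev/null
python3 -m crank '[[[0,0,0,0,1],[0,0,0,0,1],[0,0,0,0,1]]]'>/dev/null
python3 go.py 0.6536 -0.1417 0.068
```

```text
t: 4.73
eef_pos: [0.4696, 0.1394, 0.1883]
eef_rot: [0.002, 0.709, 0.705, 0.002]
contact_force: [2.3, 0.6, -2.6]
gripper_width: 0.023
gripper_force: 40.1
t5.82 pos [ 0.6498 -0.1401  0.1823] shift [ -1.7   4.2 114.3] turn -0.4 tilt [-0.003  0.001] w0.0228 gf 40.3 F [-0.1  0.5 -3.6]
```

```bash
python3 -m crank '[[[-1,4,30,0,1],[-1,4,60,0,1],[-1,4,75,0,1],[-1,4,75,0,1],[-1,4,75,0,1]]]' >/dev/null
python3 go.py 0.6536 -0.1417 0.0645
python3 - <<'E'
from h import *
b=get_image("side");a=get_image("top");cv2.imwrite("pics/s2.png",np.hstack([cv2.resize(b[80:230,120:270],None,fx=2.6,fy=2.6),cv2.resize(a[70:220,230:380],None,fx=2.6,fy=2.6)]))
E
```

```text
t6.23 pos [ 0.6537 -0.1408  0.1082] shift [-0.9  0.  43.7] turn -0.3 tilt [-0.003  0.001] w0.0229 gf 40.1 F [-0.2 -0.1 -2.8]
```

View pics/s2.png

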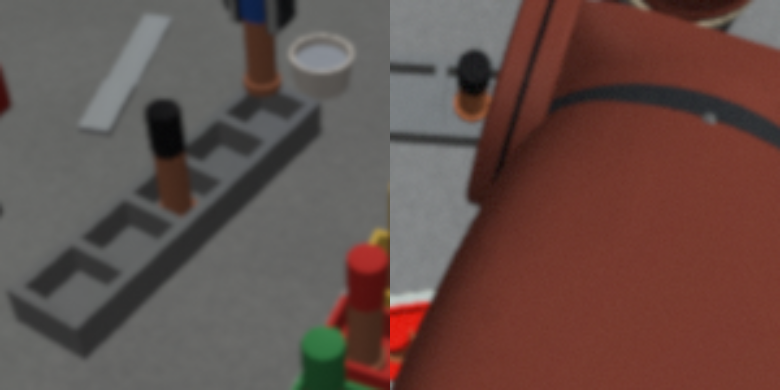

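The foot is at (262,82) in the side crop, about 44 mm above the floor of the right-most bay. Dropped straight down it lands near (264,127), where the bay centre lies by analogy with the spare's foot at (176,205) two pitches away. Lower and check the force.

```bash
python3 -m crank '[[[-1,0,15,0,1],[-1,0,30,0,1],[-1,0,38,0,1],[-1,0,40,0,1],[-1,0,40,0,1]]]' 
python3 -m crank '[[[0,0,2,0,1],[0,0,2,0,1],[0,0,2,0,1]]]' >/dev/null
python3 go.py 0.6536 -0.1417 0.0645
```

```text
t: 6.75
eef_pos: [0.6535, -0.1427, 0.0672]
eef_rot: [-0.002, 0.709, 0.705, -0.001]
contact_force: [-0.6, -0.0, -3.8]
gripper_width: 0.0231
gripper_force: 40.2
t7.00 pos [ 0.6553 -0.1432  0.0678] shift [ 1.5 -1.7  3.3] turn -0.4 tilt [ 0.001 -0.   ] w0.0226 gf 40.2 F [-0.8  0.4 -3.8]
```

```bash
python3 -m crank '[[[1,-1,2,0,1],[1,-1,3,0,1],[1,-1,3,0,1]]]' 
python3 -m crank '[[[0,0,1,0,1],[0,0,1,0,1],[0,0,1,0,1]]]'
```

```text
t: 7.25
eef_pos: [0.6537, -0.1419, 0.0642]
eef_rot: [-0.0, 0.709, 0.705, -0.0]
contact_force: [-0.5, 0.0, -2.3]
gripper_width: 0.0228
gripper_force: 40.2
t: 7.5
eef_pos: [0.6539, -0.142, 0.0633]
eef_rot: [-0.0, 0.709, 0.705, -0.0]
contact_force: [-0.1, 1.3, -3.2]
gripper_width: 0.023
gripper_force: 40.2
```

```bash
python3 -m crank '[[[0,0,1,0,1],[0,0,1,0,1],[0,0,1,0,1]]]' 
python3 -m crank '[[[0,0,1,0,1],[0,0,1,0,1],[0,0,1,0,1]]]'
```

```text
t: 7.75
eef_pos: [0.6539, -0.142, 0.0622]
eef_rot: [-0.0, 0.709, 0.705, -0.0]
contact_force: [-0.1, 0.4, -3.8]
gripper_width: 0.0225
gripper_force: 40.2
t: 8.0
eef_pos: [0.6539, -0.142, 0.0612]
eef_rot: [-0.0, 0.709, 0.705, -0.0]
contact_force: [-0.3, 0.0, -3.9]
gripper_width: 0.0228
gripper_force: 40.2
```

```bash
python3 -m crank '[[[0,0,1,0,1],[0,0,1,0,1],[0,0,1,0,1]]]' 
python3 -m crank '[[[0,0,1,0,1],[0,0,1,0,1],[0,0,1,0,1]]]'
python3 - <<'E'
from h import *
b=get_image("side");cv2.imwrite("pics/s3.png",cv2.resize(b[80:200,150:270],None,fx=4,fy=4))
E
```

```text
t: 8.25
eef_pos: [0.6538, -0.142, 0.0602]
eef_rot: [-0.0, 0.709, 0.705, -0.0]
contact_force: [0.9, -0.2, -3.0]
gripper_width: 0.0228
gripper_force: 40.2
t: 8.5
eef_pos: [0.6538, -0.142, 0.0592]
eef_rot: [-0.0, 0.709, 0.705, -0.0]
contact_force: [-0.4, 0.5, -2.5]
gripper_width: 0.023
gripper_force: 40.2
```

View pics/s3.png

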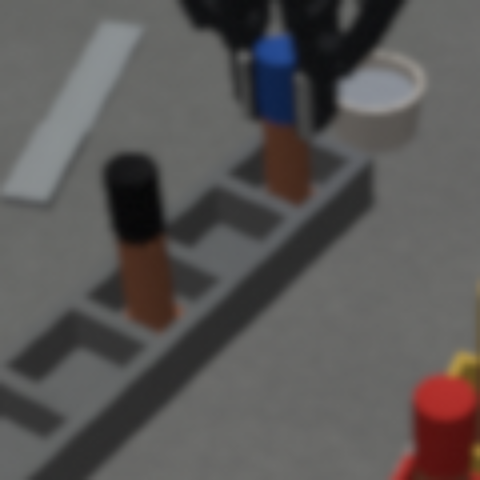

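The blue rod is inside the right-most bay, at (285,180) in the crop, and upright. There's no floor contact yet, so I keep lowering gently.

```bash
python3 -m crank '[[[0,0,1,0,1],[0,0,1,0,1],[0,0,2,0,1],[0,0,2,0,1]]]' | grep -E "pos|contact"
python3 -m crank '[[[0,0,1,0,1],[0,0,1,0,1],[0,0,1,0,1]]]'| grep -E "pos|contact"
```

```text
eef_pos: [0.6543, -0.1422, 0.0584]
contact_force: [-1.4, 0.7, 4.4]
eef_pos: [0.6545, -0.1422, 0.0584]
contact_force: [-5.1, 1.2, 9.6]
```

```bash
python3 -m crank '[[[0,0,-1,0,1],[0,0,-1,0,0.7],[0,0,-1,0,0.4],[0,0,-1,0,0],[0,0,-1,0,0]]]' | grep -E "pos|contact|width"
python3 -m crank '[[[0,0,0,0,0],[0,0,0,0,0],[0,0,-20,0,0],[0,0,-60,0,0],[0,0,-100,0,0]]]'| grep -E "pos|contact|width"
python3 go.py 0.4754 0.0832 0.165
```

```text
eef_pos: [0.6539, -0.142, 0.0571]
contact_force: [0.1, -0.3, -0.4]
gripper_width: 0.061
eef_pos: [0.6521, -0.1415, 0.1558]
contact_force: [0.2, -0.3, -0.2]
gripper_width: 0.0851
t9.97 pos [ 0.6521 -0.1415  0.1558] shift [ 223.6 -178.1   -7.9] turn -0.4 tilt [-0.005  0.002] w0.0851 gf 0.0 F [ 0.2 -0.3 -0.2]
```

```bash
python3 -m crank '[[[25,-20,-10,0,0],[57,-45,-10,0,0],[89,-71,-10,0,0],[121,-96,-10,0,0],[153,-121,-10,0,0]]]' >/dev/null
python3 -m crank '[[[30,-24,0,0,0],[60,-48,0,0,0],[71,-56,0,0,0],[71,-56,0,0,0],[71,-56,0,0,0]]]' >/dev/null
python3 go.py 0.4754 0.0832 0.066
```

```text
t10.80 pos [0.4787 0.0833 0.1677] shift [-1.000e-01 -3.400e+00  1.017e+02] turn -0.2 tilt [ 0.001 -0.001] w0.0854 gf 0.0 F [ 0.2 -1.   1. ]
```

```bash
python3 -m crank '[[[0,-3,25,0,0],[0,-3,55,0,0],[0,-3,85,0,0],[0,-3,101,0,0],[0,-3,101,0,0]]]' >/dev/null
python3 -m crank '[[[0,0,0,0,0],[0,0,0,0,0.5],[0,0,0,0,1],[0,0,0,0,1],[0,0,0,0,1]]]' >/dev/null
python3 -m crank '[[[0,0,0,0,1],[0,0,0,0,1],[0,0,0,0,1],[0,0,0,0,1]]]' | grep -E "pos|width|contact"
python3 go.py 0.4754 0.0832 0.066
python3 - <<'E'
from h import *
b=get_image("side");cv2.imwrite("pics/s4.png",cv2.resize(b[130:300,170:340],None,fx=3,fy=3))
E
```

```text
eef_pos: [0.4761, 0.0831, 0.0672]
contact_force: [-1.2, 0.3, 5.5]
gripper_width: 0.0231
t11.97 pos [0.4761 0.0831 0.0672] shift [ 0.1 -0.7  1.2] turn -0.3 tilt [ 0.002 -0.   ] w0.0231 gf 39.3 F [-1.2  0.3  5.5]
```

View pics/s4.png

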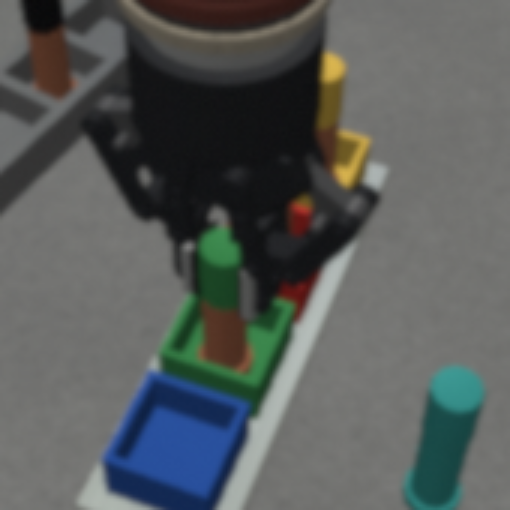

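The green electrode at crop (222,270) is held upright between the pads. Lift and carry it over.

```bash
python3 -m crank '[[[0,0,-20,0,1],[0,0,-50,0,1],[0,0,-80,0,1],[0,0,-110,0,1],[0,0,-120,0,1]]]' | grep -E "pos|width"
python3 -m crank '[[[-15,16,0,0,1],[-40,42,0,0,1],[-66,69,0,0,1],[-92,96,0,0,1],[-118,123,0,0,1]]]'>/dev/null
python3 -m crank '[[[-25,26,0,0,1],[-45,47,0,0,1],[-55,58,0,0,1],[-55,58,0,0,1],[-55,58,0,0,1]]]'>/dev/null
python3 -m crank '[[[0,0,0,0,1],[0,0,0,0,1]]]' >/dev/null
python3 go.py 0.6573 -0.0899 0.060
```

```text
eef_pos: [0.4771, 0.0832, 0.1903]
gripper_width: 0.0233
t13.43 pos [ 0.6542 -0.09    0.1853] shift [  0.    3.3 125.3] turn -0.3 tilt [-0.002  0.001] w0.0232 gf 40.2 F [-0.5  0.3 -1.9]
```

```bash
python3 -m crank '[[[0,3,30,0,1],[0,3,60,0,1],[0,3,80,0,1],[0,3,80,0,1],[0,3,80,0,1]]]' >/dev/null
python3 go.py 0.6573 -0.0899 0.061
python3 -m crank '[[[0,0,15,0,1],[0,0,28,0,1],[0,0,38,0,1],[0,0,38,0,1],[0,0,38,0,1]]]' >/dev/null
python3 -m crank '[[[0,0,1,0,1],[0,0,2,0,1],[0,0,2,0,1],[0,0,2,0,1]]]' | grep -E "pos|contact"
python3 -m crank '[[[0,0,1,0,1],[0,0,2,0,1],[0,0,2,0,1],[0,0,2,0,1]]]' | grep -E "pos|contact"
python3 go.py 0.6573 -0.0899 0.061
```

```text
t13.85 pos [ 0.6567 -0.0899  0.1051] shift [-0.   0.7 44.1] turn -0.3 tilt [-0.003  0.001] w0.0232 gf 40.0 F [ 0.4 -0.7 -1.4]
eef_pos: [0.6586, -0.0912, 0.0668]
contact_force: [0.1, -0.6, -1.5]
eef_pos: [0.6581, -0.091, 0.0642]
contact_force: [-0.4, 1.4, -3.3]
t14.93 pos [ 0.6581 -0.091   0.0642] shift [ 1.1 -0.8  3.2] turn -0.4 tilt [-0.  0.] w0.0236 gf 40.1 F [-0.4  1.4 -3.3]
```

```bash
python3 -m crank '[[[1,-1,1,0,1],[1,-1,2,0,1],[1,-1,2,0,1],[1,-1,2,0,1]]]' | grep -E "pos|contact"
python3 -m crank '[[[0,0,1,0,1],[0,0,2,0,1],[0,0,2,0,1],[0,0,2,0,1]]]' | grep -E "pos|contact"
```

```text
eef_pos: [0.6571, -0.09, 0.0621]
contact_force: [0.3, 0.0, -2.8]
eef_pos: [0.6577, -0.0902, 0.0612]
contact_force: [-1.7, 0.4, 4.8]
```

Floor contact. Release, rise, and go to red.

```bash
python3 -m crank '[[[0,0,-0.5,0,1],[0,0,-0.5,0,0.7],[0,0,-0.5,0,0.4],[0,0,-0.5,0,0],[0,0,-0.5,0,0]]]' | grep -E "pos|contact|width"
python3 -m crank '[[[0,0,0,0,0],[0,0,0,0,0],[0,0,-20,0,0],[0,0,-60,0,0],[0,0,-100,0,0]]]'| grep -E "pos|contact|width"
python3 -m crank '[[[15,-23,-8,0,0],[30,-48,-8,0,0],[50,-80,-8,0,0],[69,-110,-8,0,0],[89,-142,-8,0,0]]]' >/dev/null
python3 -m crank '[[[15,-25,0,0,0],[19,-31,0,0,0],[19,-31,0,0,0],[19,-31,0,0,0],[19,-31,0,0,0]]]' >/dev/null
python3 go.py 0.4844 0.0185 0.066
python3 - <<'E'
from h import *
b=get_image("side");cv2.imwrite("pics/s5.png",cv2.resize(b[90:300,110:340],None,fx=2.6,fy=2.6))
E
```

```text
eef_pos: [0.6572, -0.0901, 0.0606]
contact_force: [-0.3, -0.8, -0.0]
gripper_width: 0.0612
eef_pos: [0.6554, -0.0896, 0.1593]
contact_force: [0.6, 0.3, 0.3]
gripper_width: 0.0853
t17.27 pos [0.4863 0.0184 0.1694] shift [ 1.000e-01 -2.000e+00  1.034e+02] turn -0.4 tilt [ 0.002 -0.   ] w0.0853 gf 0.0 F [-0.1 -0.6  0.3]
```

View pics/s5.png

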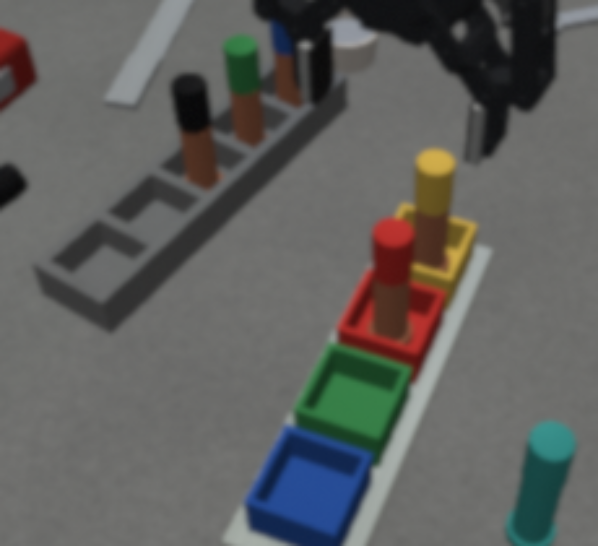

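Green at (247,90) stands next to the spare, and blue is beyond it. Red at (392,280) is next, confirmed as the red-capped one in the red cradle.

```bash
python3 -m crank '[[[0,-2,25,0,0],[0,-2,55,0,0],[0,-2,85,0,0],[0,-2,103,0,0],[0,-2,103,0,0]]]' >/dev/null
python3 -m crank '[[[0,0,0,0,0],[0,0,0,0,0.5],[0,0,0,0,1],[0,0,0,0,1],[0,0,0,0,1]]]' >/dev/null
python3 -m crank '[[[0,0,0,0,1],[0,0,0,0,1],[0,0,0,0,1],[0,0,0,0,1]]]' | grep -E "pos|width|contact"
python3 -m crank '[[[0,0,-20,0,1],[0,0,-50,0,1],[0,0,-80,0,1],[0,0,-110,0,1],[0,0,-120,0,1]]]' | grep -E "pos|width"
python3 -m crank '[[[0,20,0,0,1],[-1,50,0,0,1],[-2,82,0,0,1],[-3,115,0,0,1],[-4,145,0,0,1]]]'>/dev/null
python3 -m crank '[[[0,25,0,0,1],[0,35,0,0,1],[0,35,0,0,1],[0,35,0,0,1],[0,35,0,0,1]]]'>/dev/null
python3 go.py 0.6648 0.0139 0.061
```

```text
eef_pos: [0.4838, 0.019, 0.0667]
contact_force: [-0.1, -0.4, 6.3]
gripper_width: 0.0233
eef_pos: [0.4847, 0.0189, 0.1897]
gripper_width: 0.0231
t19.73 pos [0.6614 0.0141 0.1841] shift [ -0.2   3.8 123.1] turn -0.4 tilt [-0.003  0.   ] w0.0229 gf 40.3 F [-1.1 -0.5 -1.9]
```

```bash
python3 -m crank '[[[0,3,30,0,1],[0,3,60,0,1],[0,3,80,0,1],[0,3,80,0,1],[0,3,80,0,1]]]' >/dev/null
python3 go.py 0.6648 0.0139 0.061
python3 -m crank '[[[0,0,15,0,1],[0,0,28,0,1],[0,0,37,0,1],[0,0,37,0,1],[0,0,37,0,1]]]' >/dev/null
python3 -m crank '[[[0,0,1,0,1],[0,0,2,0,1],[0,0,2,0,1],[0,0,2,0,1]]]' | grep -E "pos|contact"
python3 -m crank '[[[0,0,1,0,1],[0,0,2,0,1],[0,0,2,0,1],[0,0,2,0,1]]]' | grep -E "pos|contact"
python3 go.py 0.6648 0.0139 0.061
```

```text
t20.15 pos [0.6638 0.0141 0.1044] shift [-0.2  1.2 43.4] turn -0.4 tilt [-0.004  0.   ] w0.0229 gf 40.1 F [-0.   0.8 -2.1]
eef_pos: [0.6662, 0.0139, 0.0673]
contact_force: [0.1, 0.7, -2.5]
eef_pos: [0.6658, 0.0139, 0.0647]
contact_force: [0.3, -0.6, -2.5]
t21.23 pos [0.6658 0.0139 0.0647] shift [-0.  -1.   3.7] turn -0.4 tilt [-0.  0.] w0.0235 gf 40.3 F [ 0.3 -0.6 -2.5]
```

```bash
python3 -m crank '[[[0,-1,1,0,1],[0,-1,2,0,1],[0,-1,2,0,1],[0,-1,2,0,1]]]' | grep -E "pos|contact"
python3 -m crank '[[[0,0,1,0,1],[0,0,2,0,1],[0,0,2,0,1],[0,0,2,0,1]]]' | grep -E "pos|contact"
```

```text
eef_pos: [0.6647, 0.0139, 0.0626]
contact_force: [0.5, 0.3, -2.4]
eef_pos: [0.665, 0.0139, 0.0609]
contact_force: [0.4, 0.3, -1.6]
```

```bash
python3 -m crank '[[[0,0,0.5,0,1],[0,0,1,0,1],[0,0,1,0,1],[0,0,1,0,1]]]' | grep -E "pos|contact"
```

```text
eef_pos: [0.6652, 0.0139, 0.0608]
contact_force: [-1.9, 0.6, 5.6]
```

```bash
python3 -m crank '[[[0,0,-0.5,0,1],[0,0,-0.5,0,0.7],[0,0,-0.5,0,0.4],[0,0,-0.5,0,0],[0,0,-0.5,0,0]]]' | grep -E "pos|contact|width"
python3 -m crank '[[[0,0,0,0,0],[0,0,0,0,0],[0,0,-20,0,0],[0,0,-60,0,0],[0,0,-100,0,0]]]'| grep -E "pos|contact|width"
python3 -m crank '[[[-8,-23,-8,0,0],[-16,-48,-8,0,0],[-26,-80,-8,0,0],[-36,-110,-8,0,0],[-46,-142,-8,0,0]]]' >/dev/null
python3 -m crank '[[[-8,-24,0,0,0],[-11,-34,0,0,0],[-11,-34,0,0,0],[-11,-34,0,0,0],[-11,-34,0,0,0]]]' >/dev/null
python3 go.py 0.4894 -0.0431 0.066
python3 - <<'E'
from h import *
b=get_image("side");cv2.imwrite("pics/s6.png",cv2.resize(b[90:300,110:340],None,fx=2.6,fy=2.6))
E
```

```text
eef_pos: [0.6648, 0.0139, 0.06]
contact_force: [1.1, 0.3, -0.6]
gripper_width: 0.061
eef_pos: [0.663, 0.0141, 0.1588]
contact_force: [1.0, -0.3, 0.5]
gripper_width: 0.0855
t23.90 pos [ 0.4899 -0.0419  0.1689] shift [ -1.2  -0.7 102.9] turn -0.4 tilt [ 0.002 -0.   ] w0.0856 gf 0.0 F [ 0.4 -0.5 -0.4]
```

View pics/s6.png

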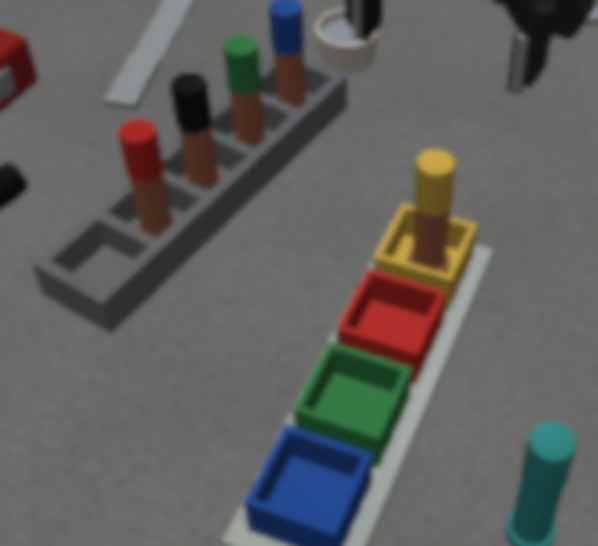

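Red at (147,180), the spare, green and blue all stand upright in the rack. Yellow at (433,210) is the last one.

```bash
python3 -m crank '[[[-1,-1,25,0,0],[-1,-1,55,0,0],[-1,-1,85,0,0],[-1,-1,103,0,0],[-1,-1,103,0,0]]]' >/dev/null
python3 -m crank '[[[0,0,0,0,0],[0,0,0,0,0.5],[0,0,0,0,1],[0,0,0,0,1],[0,0,0,0,1]]]' >/dev/null
python3 -m crank '[[[0,0,0,0,1],[0,0,0,0,1],[0,0,0,0,1],[0,0,0,0,1]]]' | grep -E "pos|width|contact"
python3 -m crank '[[[0,0,-20,0,1],[0,0,-50,0,1],[0,0,-80,0,1],[0,0,-110,0,1],[0,0,-120,0,1]]]' | grep -E "pos|width"
python3 -m crank '[[[12,20,0,0,1],[29,48,0,0,1],[47,77,0,0,1],[65,106,0,0,1],[83,136,0,0,1]]]'>/dev/null
python3 -m crank '[[[18,30,0,0,1],[26,43,0,0,1],[26,43,0,0,1],[26,43,0,0,1],[26,43,0,0,1]]]'>/dev/null
python3 go.py 0.6685 0.0657 0.061
```

```text
eef_pos: [0.4883, -0.0432, 0.0662]
contact_force: [0.8, 0.4, 5.8]
gripper_width: 0.0232
eef_pos: [0.4893, -0.0434, 0.1893]
gripper_width: 0.0232
t26.37 pos [0.6658 0.0646 0.1833] shift [  1.2   3.1 122.2] turn -0.4 tilt [-0.003 -0.   ] w0.0231 gf 40.5 F [ 0.2 -0.  -1.9]
```

```bash
python3 -m crank '[[[1,3,30,0,1],[1,3,60,0,1],[1,3,80,0,1],[1,3,80,0,1],[1,3,80,0,1]]]' >/dev/null
python3 -m crank '[[[0,0,15,0,1],[0,0,28,0,1],[0,0,36,0,1],[0,0,36,0,1],[0,0,36,0,1]]]' >/dev/null
python3 -m crank '[[[0,0,1,0,1],[0,0,2,0,1],[0,0,2,0,1],[0,0,2,0,1]]]' | grep -E "pos|contact"
python3 -m crank '[[[0,-1,1,0,1],[0,-1,2,0,1],[0,-1,2,0,1],[0,-1,2,0,1]]]' | grep -E "pos|contact"
python3 go.py 0.6685 0.0657 0.0605
```

```text
eef_pos: [0.6705, 0.0659, 0.0678]
contact_force: [-0.0, 0.6, -2.9]
eef_pos: [0.6691, 0.0659, 0.0652]
contact_force: [-0.3, 0.2, -2.1]
t27.87 pos [0.6691 0.0659 0.0652] shift [-0.2 -0.6  4.7] turn -0.4 tilt [-0.  0.] w0.0232 gf 40.4 F [-0.3  0.2 -2.1]
```

```bash
python3 -m crank '[[[0,0,1,0,1],[0,0,3,0,1],[0,0,3,0,1],[0,0,3,0,1]]]' | grep -E "pos|contact"
python3 -m crank '[[[0,0,1,0,1],[0,0,1.5,0,1],[0,0,1.5,0,1],[0,0,1.5,0,1]]]' | grep -E "pos|contact"
```

```text
eef_pos: [0.669, 0.0659, 0.062]
contact_force: [-0.1, 0.1, -2.2]
eef_pos: [0.6692, 0.0659, 0.0607]
contact_force: [0.5, 0.0, -2.3]
```

```bash
python3 -m crank '[[[0,0,0.5,0,1],[0,0,1,0,1],[0,0,1,0,1],[0,0,1,0,1]]]' | grep -E "pos|contact"
```

```text
eef_pos: [0.6694, 0.0659, 0.0603]
contact_force: [-1.6, 0.8, 0.9]
```

Contact (the force has gone positive). Release, retreat and look.

```bash
python3 -m crank '[[[0,0,0,0,1],[0,0,0,0,0.7],[0,0,0,0,0.4],[0,0,0,0,0],[0,0,0,0,0]]]' | grep -E "pos|contact|width"
python3 -m crank '[[[0,0,0,0,0],[0,0,0,0,0],[0,0,-20,0,0],[0,0,-60,0,0],[0,0,-100,0,0]]]'| grep -E "pos|contact|width"
python3 -m crank '[[[-15,-30,-10,0,0],[-35,-60,-10,0,0],[-55,-90,-10,0,0],[-75,-120,-10,0,0],[-95,-150,-10,0,0]]]' >/dev/null
python3 -m crank '[[[-30,-20,0,0,0],[-65,-40,0,0,0],[-90,-50,0,0,0],[-120,-50,0,0,0],[-120,-50,0,0,0]]]' >/dev/null
python3 go.py 0.4894 -0.0431 0.066
python3 - <<'E'
from h import *
b=get_image("side");a=get_image("top");cv2.imwrite("pics/s7.png",np.hstack([cv2.resize(b[85:235,110:260],None,fx=2.6,fy=2.6),cv2.resize(a[60:210,180:330],None,fx=2.6,fy=2.6)]))
E
```

```text
eef_pos: [0.6693, 0.0659, 0.0598]
contact_force: [0.3, -0.3, -0.2]
gripper_width: 0.061
eef_pos: [0.6673, 0.0659, 0.1583]
contact_force: [0.8, 0.3, 0.6]
gripper_width: 0.0858
t30.53 pos [ 0.4675 -0.1523  0.1706] shift [109.7  20.7 104.3] turn -0.6 tilt [ 0.002 -0.003] w0.0853 gf 0.0 F [ 0.2 -0.7  0.2]
```

View pics/s7.png

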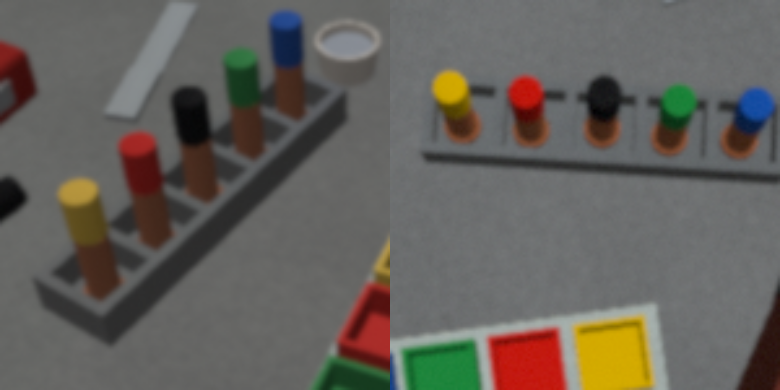

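Both views show yellow, red, spare, green and blue from left to right. All stand upright on their bay floors (top crop feet at (462,130) to (740,142)), and the robot is clear. Handing in.

```bash
python3 -m crank '[[[0,0,0,0,0],[0,0,0,0,0],[0,0,0,0,0]]]' >/dev/null; python3 -c "from plant import *; print(finish_job())"
```

```text
the job is handed in; nothing more can be done
None
```

The job is handed in: the four electrodes stand upright in the rack in reverse order (yellow, red, spare, green, blue from left to right), and the black-capped spare was left untouched in the middle bay; the simulator returned no verdict.

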